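# Hang the cleaning basket up to drain by its bail

### The job

The small wire basket of lenses has come out of the ultrasonic cleaner and has to drain. With the basket still standing on the bench, swing its folded-down bail upright; then lift the basket by the bail and hang it by the grip sleeve of the bail in the dips of both prongs of the drip stand, so that it hangs still, level and free over the tray with both lenses still in it. Keep it from tipping on the way, and leave the mist bottle, the beaker and the stone case where they are.

Things in the scene. Friction and masses are not known exactly. Their poses are not given: they have to be found in the camera images.
- basket: loose rectangular basket of bright steel wire mesh, 90 (x) x 124 (y) mm at the rim, 69 mm high without its bail, about 0.4 kg in all; origin at the centre of its underside, z up, long side along y. Take walls and floor as closed. The bail is hinged at the middle of the two short sides and starts folded to the basket's -x side, lying on that long rim
- bail (a joint): angle of the bail about the basket's y axis: 0 folded down level to the basket's -x side (lying on the rim), 1.57 upright, 3.14 folded level to the +x side. It swings freely with little friction and drops back if let go before it is hung
- basket_pivot (a point): middle of the hinge axis of the bail, 72 mm above the underside of the basket at its centre; axes as the basket
- bail_grip (a point): middle of the bail's grip sleeve, 90 mm from the hinge axis. Bail: a U of 5 mm wire, 113 mm wide; across its end a dark steel sleeve, 11 mm diameter, 78 mm long, parallel to the basket's y, turning easily on the wire. Folded, it lies 45 mm outside the rim, 72 mm above the bench, nothing under it. Axes turn with the bail: x from sleeve to hinge, y along the sleeve
- lens_a: loose clear uncut lens, 38 x 52 x 5 mm, lying in the basket in its -y half; origin at the centre of its underside
- lens_b: loose clear uncut lens, 34 x 50 x 5 mm, lying in the basket in its +y half; origin at the centre of its underside
- drip_stand: fixed steel drip stand: a shallow tray 180 x 170 x 18 mm, a column 78 mm towards +x from the origin, and at its top a dark clamp block (72 mm wide, top at 216 mm) with two parallel prongs pointing to the stand's -x. Origin at bench level straight below the dips of the prongs, z up. The prong tips, its highest points, stand 232 mm above the bench
- stand_seat (a point): middle of a seated sleeve: midway between the prongs, 215 mm above the bench, axes as the stand. Prongs: 8 mm rods along x, 52 mm between centres, 44 mm clear (a gripper at the sleeve's middle fits between); turned-up tips 27 mm to -x, tops 17 mm above this point; the prongs rise 4 mm behind the dip, 70 mm clear to the clamp block. A seated sleeve lies along y
- mist_bottle: loose small white pump bottle with a blue label, 41 x 41 x 148 mm, bystander; origin at the centre of its underside
- beaker: loose clear beaker, 76 mm wide, 85 mm high, bystander; origin at the centre of its underside
- stone_case: loose polishing stone in a black case, 78 x 126 x 24 mm, bystander; origin at the centre of its underside
- basket_floor (a point): middle of the inner floor of the basket, 12 mm above its underside

How it is judged:
By the outcome, as a careful person would: the job done as asked, in the order asked, and still so for the second after the job is handed in, with the robot touching nothing.
It also fails if it takes over 58 s, if anything falls off the work surface, if the arm or the gripper's body presses on something with over 40 N, if the wrist force passes 120 N, or if a joint passes its speed limit or range.

### The arm

A 6-joint arm with a two-finger parallel gripper is mounted at the origin on a cart in front of the work surface, level with it; the furniture and walls round the work are solid. World frame = base frame: x ahead of the robot, y to its left, z up, the work surface at z = 0. Lengths are in m, angles in rad, forces in N, time in s.
With the tool pointing down it reaches from about 0.25 to 0.775 m from the base axis. Payload 4 kg.
Tool frame: the origin (TCP) lies at the very end of the fingers, on their centre line; the grasp point (between the pads) lies 19 mm behind it (robot.tcp_to_grasp is the distance from the TCP to the grasp point, in m); z points along the fingers, y is the line along which they close (so a half turn about z gives the same grasp; the last joint's range is limited). The gripper opens to 94 mm and grips with 3 to 60 N. Pads are 16 mm wide; open, the fingers measure 119 mm over their backs; the gripper's body (75 mm by 177 mm) begins 78 mm behind the grasp point.
Start: joints at [1.193, 0.087, 1.371, -0, 1.684, -0.103], TCP at [0.149, 0.529, 0.206] pointing down, gripper open.
Joint ranges: [-3.1, 3.1], [-0.76, 2.03], [0.27, 2.55], [-1.08, 4.22], [0.17, 2.65], [-2.57, 2.57]. Speed limits (rad/s): [2.79, 2.79, 3.14, 3.14, 3.14, 3.14].

### API

Orientations are given as [roll, pitch, yaw] about the fixed x, y, z axes, in that order (R = Rz(yaw) Ry(pitch) Rx(roll)).
In Python, from bench import robot gives the robot as it stands.
- The arm moves only by the shell command python3 nudge.py, which reads ROWS from standard input. ROWS is a JSON list that holds a single list of rows (three levels of brackets), with 1 to 20 rows, each of 5 numbers: the finger opening in m, then dx, dy, dz in m, then a turn about the tool's z in rad; each row shifts and turns the commanded pose from where the row before left it, along the tool's axes as they then stand; what a row does not reach is not made up. A row lasts 1/12 s, in which the tool goes at most 0.0417 m and 0.125 rad, less where a joint would pass 70% of its speed; a pose out of reach is approached as far as the arm can. The fingers move at their own pace and stop on an object; the grip force is fixed at half the most. Time passes only in rows, so rows that do not move let the fingers close. It prints the time, the measured TCP pose, the force, the opening and the grip force at its end. Input that does not fit is refused with a message, and nothing moves.
- robot.get_obs(): the state, without advancing time (a new reading comes with each control period).
- robot.snapshot(name): name is "scene" or "top"; returns a dict with "color" (400x640x3 uint8, blue, green, red), "fx", "fy", "cx", "cy" (pixels), "k1" (the pictures are not rectified: a ray, as slopes to the right and down, at radius r is drawn at 1 + k1 r^2 times it, then the intrinsics apply), "extrinsics" (4x4, takes a point from world to camera coordinates). Camera axes: x right, y down, z forward; pixel columns grow to the right and rows downward; lengths in m; the calibration is good to about 2 mm. A picture is of the moment at which its call begins. There is no depth.
- robot.close_job(): hands the job in; it is judged then, once.
The state is a dict: "time": time; "joint_positions": joint angles; "qvel": joint speeds; "joint_torque": joint torques, N m; "tool_pos": TCP position; "ee_rot": TCP orientation; "wrist_force": force on the tool from outside, world axes, zero at the start; "wrist_torque": the same for the moment, N m; "width": finger opening in m; "finger_force": force on a finger pad.
Only numpy, scipy, OpenCV 4.12 (cv2) and the standard library are available. Lean on these libraries where they do the work, as an engineer would, in place of code of your own. Each camera call takes 0.05 s, during which the arm holds its last target. There are 200 camera calls.

## Working session

There is one attempt and no reset: what is moved stays moved. The work goes in short steps, Python scripts to look and compute and a shell command to move; the robot and the scene stay as the last step left them, time stands still between calls to the robot, and variables do not carry over. Pictures are saved under pics/ and viewed, at most 10 in all, crops included, and the job is handed in when it is done.

```bash
ls; mkdir -p pics; cat > h.py <<'E'
import numpy as np, cv2
from bench import robot
def snap(n,f=None):
    s=robot.snapshot(n)
    if f: cv2.imwrite('pics/'+f,s['color'])
    return s
def ray(s,u,v):
    x,y=(u-s['cx'])/s['fx'],(v-s['cy'])/s['fy']
    a,b=x,y
    for _ in range(20):
        k=1+s['k1']*(a*a+b*b); a,b=x/k,y/k
    E=np.array(s['extrinsics']);R=E[:3,:3];t=E[:3,3]
    return -R.T@t, R.T@np.array([a,b,1])
def onz(s,u,v,z):
    o,d=ray(s,u,v); return o+d*(z-o[2])/d[2]
def proj(s,p):
    E=np.array(s['extrinsics']);c=E[:3,:3]@np.array(p)+E[:3,3]
    a,b=c[0]/c[2],c[1]/c[2];k=1+s['k1']*(a*a+b*b)
    return s['cx']+s['fx']*a*k, s['cy']+s['fy']*b*k
E
python3 - <<'E'
from h import *
for n in('scene','top'):
    s=snap(n,n+'0.png'); E=np.array(s['extrinsics']); print(n,s['fx'],s['k1'],-E[:3,:3].T@E[:3,3]); print(E.round(3))
print(robot.get_obs())
E
```

```text
bench.py
nudge.py
pics
scene 429.8163837720887 -0.04104310928257313 [ 0.00985853 -0.74504093  1.29284137]
[[ 0.818 -0.576  0.004 -0.442]
 [-0.441 -0.632 -0.638  0.358]
 [ 0.37   0.52  -0.77   1.379]
 [ 0.     0.     0.     1.   ]]
top 390.992774654911 -0.014297147349425512 [0.48898381 0.02547379 1.35323225]
[[ 0.003 -1.    -0.002  0.027]
 [-0.998 -0.003 -0.066  0.577]
 [ 0.066  0.002 -0.998  1.318]
 [ 0.     0.     0.     1.   ]]
{'time': 0.1, 'joint_positions': array([ 1.19290475e+00,  8.78655648e-02,  1.37206452e+00,  9.37143135e-06,
        1.68359969e+00, -1.03089948e-01]), 'qvel': array([-0.00098275,  0.00059135, -0.00392572, -0.00042693, -0.00129965,
       -0.0010729 ]), 'joint_torque': array([ 2.13512874e-03, -3.41251194e+01, -3.03301978e+01,  7.19481683e-02,
        3.04257427e-02, -8.30050294e-05]), 'tool_pos': array([0.14906283, 0.52891384, 0.20444929]), 'ee_rot': array([-3.13966677e+00, -2.08609138e-04,  2.86679187e+00]), 'wrist_force': array([-0.28173789,  0.06489807, -0.06936918]), 'wrist_torque': array([ 0.00036102, -0.00449539,  0.01275546]), 'finger_force': 0.0, 'width': 0.09376723106701912}
```

View pics/scene0.png

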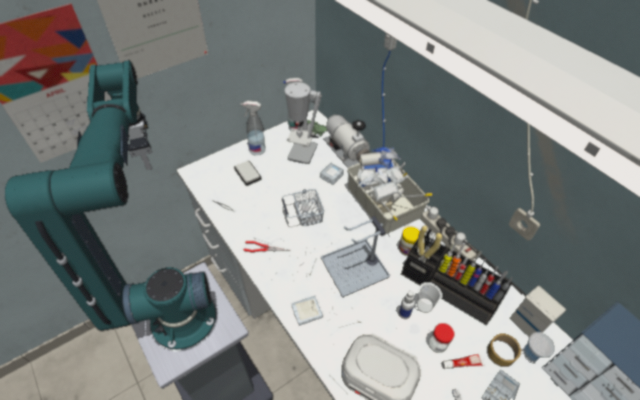

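View pics/top0.png

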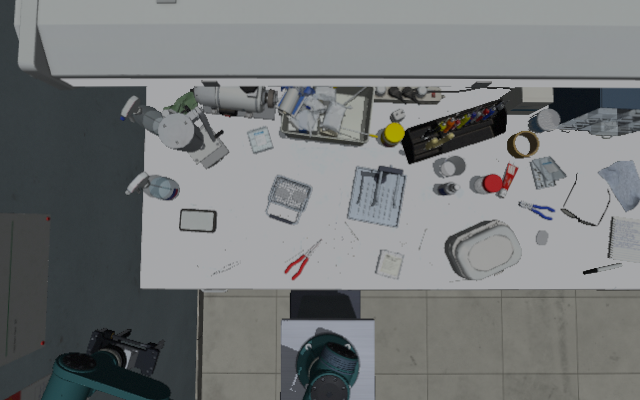

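The scene view shows the basket at about (302,208) and the stand at (360,262). In the top view the basket is at (290,198) with its bail towards the robot, and the stand is at (378,193). Next I zoom in.

```bash
python3 - <<'E'
import cv2,numpy as np
t=cv2.imread('pics/top0.png');s=cv2.imread('pics/scene0.png')
a=cv2.resize(t[160:240,255:415],None,fx=5,fy=5,interpolation=cv2.INTER_CUBIC)
cv2.imwrite('pics/ct.png',a)
b=cv2.resize(s[180:300,270:400],None,fx=5,fy=5,interpolation=cv2.INTER_CUBIC)
cv2.imwrite('pics/cs.png',b)
E
```

```text
(no output)
```

View pics/ct.png

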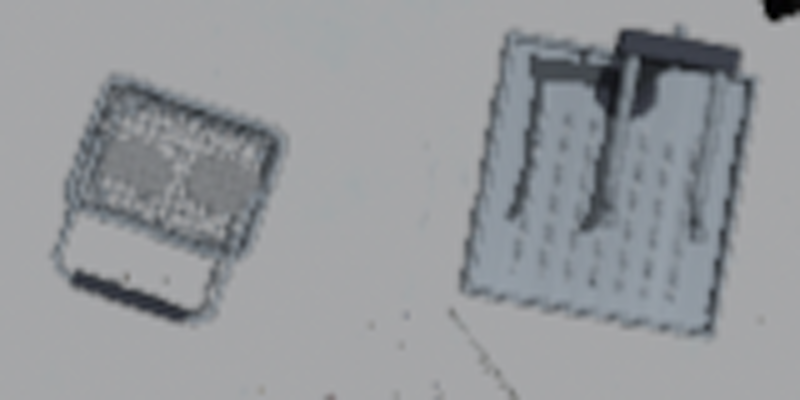

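View pics/cs.png

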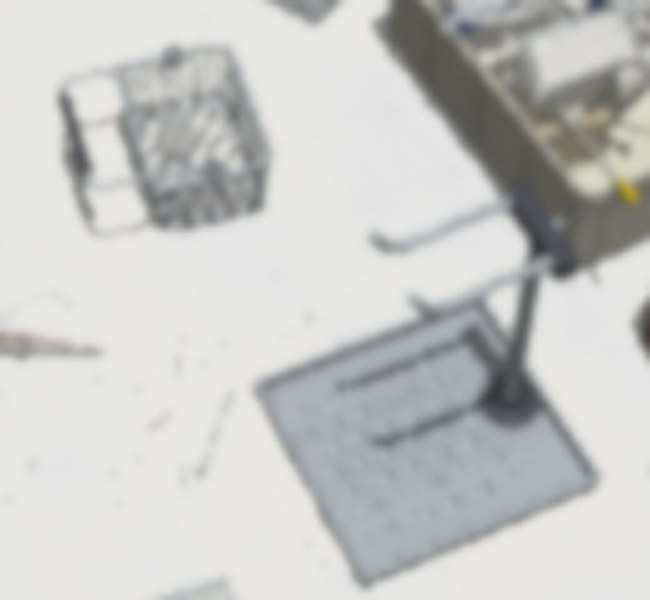

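The top crop shows the sleeve ends at (72,277) and (188,315), and the rim corners at about (113,80), (285,132), (240,250) and (70,200). Its tray corners are (510,33), (755,78), (713,332) and (463,290), and the clamp block is at (680,50). In the scene crop the prong tips are at (377,240) and (416,300).

```bash
cat > m.py <<'E'
from h import *
t=snap('top');s=snap('scene')
T=lambda u,v,z:onz(t,255+u/5-.4,160+v/5-.4,z)   # crop->full (cubic half-pixel shift)
S=lambda u,v,z:onz(s,270+u/5-.4,180+v/5-.4,z)
pr=lambda n,p:print(n,np.round(p,4))
e=[T(72,277,.072),T(188,315,.072)];pr('sleeve',e);d=e[0]-e[1];print(np.linalg.norm(d),'yaw y-dir',np.degrees(np.arctan2(-d[0],d[1])), 'mid',(e[0]+e[1])/2)
pr('sleeve scene',[S(66,98,.072),S(90,178,.072)])
c=[T(*p,.07) for p in((113,80),(285,132),(240,250),(70,200))];pr('rim',c);pr('ctr',np.mean(c,0));print([np.linalg.norm(c[i]-c[i-1]) for i in range(4)])
c=[T(*p,.018) for p in((510,33),(755,78),(713,332),(463,290))];pr('tray',c);pr('ctr',np.mean(c,0));print([np.linalg.norm(c[i]-c[i-1]) for i in range(4)])
x=(c[0]+c[1]-c[2]-c[3]);print('tray yaw',np.degrees(np.arctan2(x[1],x[0])))
c=[S(*p,.018) for p in((475,305),(597,482),(363,585),(260,385))];pr('trayS',c);pr('ctr',np.mean(c,0))
b=[S(377,238,.230),S(416,298,.230)];pr('tipsS',b);print(np.linalg.norm(b[0]-b[1]),np.mean(b,0))
b=[T(622,33,.216),T(740,52,.216)];pr('clampfar',b)
print(robot.get_obs()['time'])
E
python3 m.py
```

```text
sleeve [[0.5045 0.1925 0.072 ]
 [0.4799 0.1163 0.072 ]]
0.08003802400423934 yaw y-dir -17.8944916113049 mid [0.49220348 0.15440175 0.072     ]
sleeve scene [[0.504  0.1883 0.072 ]
 [0.4777 0.1133 0.072 ]]
rim [[0.6345 0.1671 0.07  ]
 [0.6003 0.0534 0.07  ]
 [0.5225 0.0826 0.07  ]
 [0.5551 0.1946 0.07  ]]
ctr [0.5781 0.1245 0.07  ]
[np.float64(0.08402235982915728), np.float64(0.11871780166744487), np.float64(0.08308703475691281), np.float64(0.11662063895496523)]
tray [[ 0.6736 -0.0999  0.018 ]
 [ 0.6429 -0.2681  0.018 ]
 [ 0.4689 -0.2375  0.018 ]
 [ 0.4971 -0.0672  0.018 ]]
ctr [ 0.5706 -0.1682  0.018 ]
[np.float64(0.17951244328899857), np.float64(0.17097735940186845), np.float64(0.17666585638512322), np.float64(0.17252505702017354)]
tray yaw -10.240876488265624
trayS [[ 0.6637 -0.1076  0.018 ]
 [ 0.6393 -0.2702  0.018 ]
 [ 0.4618 -0.2406  0.018 ]
 [ 0.4965 -0.0743  0.018 ]]
ctr [ 0.5654 -0.1732  0.018 ]
tipsS [[ 0.5371 -0.1394  0.23  ]
 [ 0.529  -0.1891  0.23  ]]
0.05032215164182494 [ 0.53305102 -0.16423588  0.23      ]
clampfar [[ 0.6464 -0.1469  0.216 ]
 [ 0.6354 -0.216   0.216 ]]
0.2
```

```bash
echo '[[[0.04, 0, 0, 0, 0.12], [0.04, 0, 0, 0, 0.12], [0.04, 0, 0, 0, 0.12], [0.04, 0, 0, 0, 0.12], [0.04, 0, 0, 0, 0.12], [0.04, 0, 0, 0, 0.12], [0.04, 0, 0, 0, 0.12], [0.04, 0, 0, 0, 0.12], [0.04, 0, 0, 0, 0.12], [0.04, 0, 0, 0, 0.12], [0.04, 0, 0, 0, 0.12], [0.04, 0, 0, 0, 0.12], [0.04, 0, 0, 0, 0.12], [0.04, 0, 0, 0, 0.044], [0.04, 0, 0, 0, 0]]]' | python3 nudge.py
cat > g.py <<'E'
import sys
from h import *
from scipy.spatial.transform import Rotation as Ro
# target x y z yaw (grasp point) -> tool axes delta
x,y,z,yaw=map(float,sys.argv[1:5])
o=robot.get_obs();R=Ro.from_euler('xyz',o['ee_rot']).as_matrix()
g=np.array([x,y,z])-o['tool_pos']-R[:,2]*robot.tcp_to_grasp
print('t',o['time'],'pos',o['tool_pos'].round(4),'yaw',o['ee_rot'].round(3),'d tool',(R.T@g).round(4),'turn',-(yaw-o['ee_rot'][2]),'F',o['wrist_force'].round(2))
E
python3 g.py .4915 .153 .16 1.263
```

```text
time: 1.45
tool_pos: [0.1492, 0.5293, 0.2052]
ee_rot: [3.142, 0.0, 1.262]
wrist_force: [-0.1, 0.4, 1.0]
width: 0.0401
finger_force: 0.0
t 1.45 pos [0.1492 0.5293 0.2052] yaw [3.142 0.    1.262] d tool [-0.2545  0.4404  0.0265] turn -0.0008233717485761627 F [-0.12  0.4   1.  ]
```

```bash
echo '[[[0.04, -0.0196, 0.0339, 0.002, 0], [0.04, -0.0196, 0.0339, 0.002, 0], [0.04, -0.0196, 0.0339, 0.002, 0], [0.04, -0.0196, 0.0339, 0.002, 0], [0.04, -0.0196, 0.0339, 0.002, 0], [0.04, -0.0196, 0.0339, 0.002, 0], [0.04, -0.0196, 0.0339, 0.002, 0], [0.04, -0.0196, 0.0339, 0.002, 0], [0.04, -0.0196, 0.0339, 0.002, 0], [0.04, -0.0196, 0.0339, 0.002, 0], [0.04, -0.0196, 0.0339, 0.002, 0], [0.04, -0.0196, 0.0339, 0.002, 0], [0.04, -0.0196, 0.0339, 0.002, 0], [0.04, 0, 0, 0, 0], [0.04, 0, 0, 0, 0]]]' | python3 nudge.py
python3 g.py .4915 .153 .072 1.263
python3 - <<'E'
from h import *
s=snap('scene')['color'];t=snap('top')['color']
a=cv2.resize(s[150:250,250:350],(500,500),interpolation=cv2.INTER_CUBIC)
cv2.imwrite('pics/c2.png',a)
E
```

```text
time: 2.7
tool_pos: [0.4925, 0.1515, 0.1787]
ee_rot: [-3.14, 0.0, 1.26]
wrist_force: [0.4, 0.6, 0.3]
width: 0.04
finger_force: 0.0
t 2.7 pos [0.4925 0.1515 0.1787] yaw [-3.14  0.    1.26] d tool [ 0.0012 -0.0013  0.0879] turn -0.0029607292111006878 F [0.35 0.62 0.27]
```

View pics/c2.png

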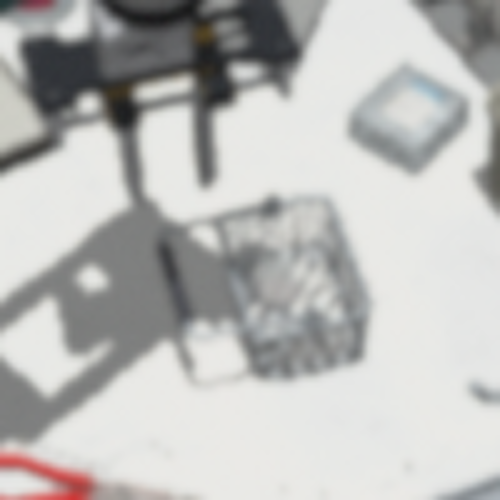

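The crop shows the fingertips at (140,205) and (207,183), either side of the sleeve direction. The sleeve runs from (165,240) to (190,325). I'm descending and closing.

```bash
echo '[[[0.04, 0.001, -0.001, 0.022, 0], [0.04, 0, 0, 0.022, 0], [0.04, 0, 0, 0.022, 0], [0.04, 0, 0, 0.022, 0], [0.04, 0, 0, 0, 0], [0.02, 0, 0, 0, 0], [0.02, 0, 0, 0, 0], [0.012, 0, 0, 0, 0], [0.005, 0, 0, 0, 0], [0.005, 0, 0, 0, 0], [0.005, 0, 0, 0, 0], [0.005, 0, 0, 0, 0], [0.005, 0, 0, 0, 0]]]' | python3 nudge.py
python3 g.py .4915 .153 .072 1.263
```

```text
time: 3.88
tool_pos: [0.4914, 0.1542, 0.0917]
ee_rot: [3.141, -0.0, 1.263]
wrist_force: [0.2, -0.3, 0.1]
width: 0.0051
finger_force: 0.0
t 3.8833 pos [0.4914 0.1542 0.0917] yaw [ 3.141 -0.     1.263] d tool [-0.0011  0.0004  0.0009] turn -0.0004203256996371252 F [ 0.16 -0.28  0.08]
```

I had a sign error: the grasp point lies behind the TCP, so the fingers closed above the sleeve and nothing was touched. I'll fix it and go down another 38 mm.

```bash
sed -i "s/-R\[:,2\]\*/+R[:,2]*/" g.py; echo '[[[0.04, 0, 0, 0, 0], [0.04, 0, 0, 0, 0], [0.04, 0, 0, 0, 0], [0.04, 0, 0, 0, 0], [0.04, 0, 0, 0.013, 0], [0.04, 0, 0, 0.013, 0], [0.04, 0, 0, 0.012, 0], [0.04, 0, 0, 0, 0], [0.03, 0, 0, 0, 0], [0.02, 0, 0, 0, 0], [0.015, 0, 0, 0, 0], [0.005, 0, 0, 0, 0], [0.005, 0, 0, 0, 0], [0.005, 0, 0, 0, 0], [0.005, 0, 0, 0, 0]]]' | python3 nudge.py
python3 g.py .4915 .153 .072 1.263
```

```text
time: 5.13
tool_pos: [0.4911, 0.1545, 0.054]
ee_rot: [-3.141, -0.001, 1.263]
wrist_force: [-1.4, 0.4, 3.1]
width: 0.01
finger_force: 30.0
t 5.1333 pos [0.4911 0.1545 0.054 ] yaw [-3.141e+00 -1.000e-03  1.263e+00] d tool [-0.0013  0.0008  0.0008] turn -0.0003044439834170021 F [-1.41  0.39  3.06]
```

```bash
echo '[[[0.005, 0, 0.0007, -0.0078, 0], [0.005, 0, 0.0007, -0.0078, 0], [0.005, 0, 0.002, -0.0076, 0], [0.005, 0, 0.002, -0.0076, 0], [0.005, 0, 0.0033, -0.0071, 0], [0.005, 0, 0.0033, -0.0071, 0], [0.005, 0, 0.0045, -0.0064, 0], [0.005, 0, 0.0045, -0.0064, 0], [0.005, 0, 0.0055, -0.0055, 0], [0.005, 0, 0.0055, -0.0055, 0], [0.005, 0, 0, 0, 0]]]' | python3 nudge.py
python3 g.py .577 .1265 .162 1.263; python3 -c "
from h import *
s=snap('scene');cv2.imwrite('pics/c3.png',cv2.resize(s['color'][150:250,250:350],(500,500),interpolation=cv2.INTER_CUBIC))"
```

```text
time: 6.05
tool_pos: [0.5236, 0.144, 0.1242]
ee_rot: [3.139, -0.001, 1.262]
wrist_force: [-3.8, -1.8, 4.6]
width: 0.0102
finger_force: 30.0
t 6.05 pos [0.5236 0.144  0.1242] yaw [ 3.139e+00 -1.000e-03  1.262e+00] d tool [-0.0004  0.0563 -0.0188] turn -0.0010872041740852545 F [-3.83 -1.81  4.61]
```

View pics/c3.png

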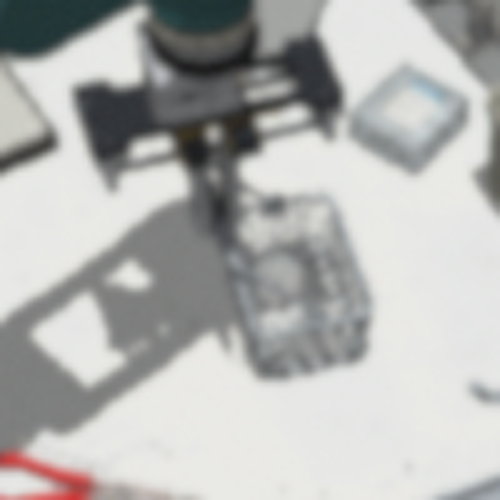

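The fingers still hold the sleeve at (215,200) in the crop, the bail is half up and the basket hasn't moved. The force is small, so I'm finishing the arc.

```bash
echo '[[[0.005, 0, 0.0064, -0.005, 0], [0.005, 0, 0.0064, -0.005, 0], [0.005, 0, 0.0071, -0.0033, 0], [0.005, 0, 0.0071, -0.0033, 0], [0.005, 0, 0.0076, -0.002, 0], [0.005, 0, 0.0076, -0.002, 0], [0.005, 0, 0.0078, -0.0007, 0], [0.005, 0, 0.0063, -0.0002, 0], [0.005, 0, 0, 0, 0], [0.005, 0, 0, 0, 0]]]' | python3 nudge.py
python3 g.py .577 .1265 .162 1.263;  python3 -c "
from h import *
s=snap('scene');t=snap('top');a=cv2.resize(s['color'][150:250,250:350],(400,400),interpolation=cv2.INTER_CUBIC);b=cv2.resize(t['color'][150:250,240:340],(400,400),interpolation=cv2.INTER_CUBIC)
cv2.imwrite('pics/c4.png',np.hstack([a,b]))"
```

```text
time: 6.93
tool_pos: [0.5771, 0.1267, 0.1444]
ee_rot: [3.139, -0.0, 1.262]
wrist_force: [-1.2, -2.5, 6.0]
width: 0.0098
finger_force: 30.0
t 6.9333 pos [0.5771 0.1267 0.1444] yaw [ 3.139 -0.     1.262] d tool [-0.0002  0.      0.0012] turn -0.0010119270245274592 F [-1.22 -2.52  6.  ]
```

View pics/c4.png

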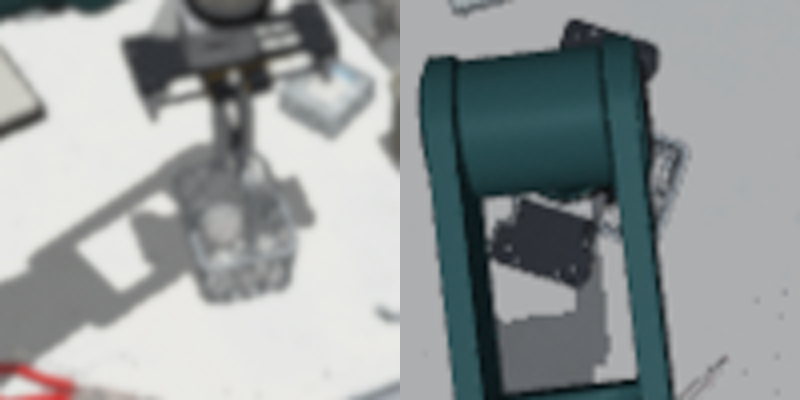

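The bail is upright over the basket, and the gripper's sleeve grip is at (232,130) in the left crop. Next comes a smooth lift.

```bash
echo '[[[0.005, 0, 0, -0.002, 0], [0.005, 0, 0, -0.002, 0], [0.005, 0, 0, -0.003, 0], [0.005, 0, 0, -0.005, 0], [0.005, 0, 0, -0.007, 0], [0.005, 0, 0, -0.009, 0], [0.005, 0, 0, -0.01, 0], [0.005, 0, 0, -0.01, 0], [0.005, 0, 0, -0.01, 0], [0.005, 0, 0, -0.01, 0], [0.005, 0, 0, -0.01, 0], [0.005, 0, 0, -0.009, 0], [0.005, 0, 0, -0.007, 0], [0.005, 0, 0, -0.005, 0], [0.005, 0, 0, -0.003, 0], [0.005, 0, 0, -0.001, 0], [0.005, 0, 0, 0, 0]]]' | python3 nudge.py
python3 g.py .4966 -.1579 .26 1.396
```

```text
time: 8.45
tool_pos: [0.5754, 0.1274, 0.2466]
ee_rot: [-3.141, 0.0, 1.263]
wrist_force: [-0.2, 0.1, -5.0]
width: 0.0095
finger_force: 30.0
t 8.45 pos [0.5754 0.1274 0.2466] yaw [-3.141  0.     1.263] d tool [-0.2958  0.0114  0.0055] turn -0.13321812139113942 F [-0.21  0.11 -4.96]
```

```bash
echo '[[[0.005, -0.0015, 0, 0, 0], [0.005, -0.003, 0, 0, 0], [0.005, -0.0045, 0, 0, 0], [0.005, -0.006, 0.0005, 0, 0], [0.005, -0.0075, 0.0005, 0, 0], [0.005, -0.009, 0.001, 0, 0], [0.005, -0.0105, 0.001, 0, 0], [0.005, -0.012, 0.001, 0, 0], [0.005, -0.012, 0.001, 0, 0], [0.005, -0.012, 0.001, 0, 0], [0.005, -0.012, 0.001, 0, 0], [0.005, -0.012, 0.001, 0, 0], [0.005, -0.012, 0.001, 0, 0], [0.005, -0.012, 0.001, 0, 0], [0.005, -0.012, 0.001, 0, 0], [0.005, -0.012, 0.001, 0, 0], [0.005, -0.012, 0, 0, -0.006], [0.005, -0.012, 0, 0, -0.01], [0.005, -0.012, 0, 0, -0.01], [0.005, -0.012, 0, 0, -0.01]]]' | python3 nudge.py
python3 g.py .4966 -.1579 .26 1.396
```

```text
time: 10.12
tool_pos: [0.527, -0.0662, 0.2468]
ee_rot: [3.142, -0.0, 1.299]
wrist_force: [-1.0, -0.1, -4.7]
width: 0.0099
finger_force: 30.0
t 10.1167 pos [ 0.527  -0.0662  0.2468] yaw [ 3.142 -0.     1.299] d tool [-0.0965 -0.0047  0.0056] turn -0.09669720295443818 F [-0.97 -0.1  -4.7 ]
```

```bash
echo '[[[0.005, -0.012, 0, 0, -0.01], [0.005, -0.012, 0, 0, -0.01], [0.005, -0.0115, -0.0005, 0, -0.01], [0.005, -0.0105, -0.0005, 0, -0.01], [0.005, -0.009, -0.0005, 0, -0.01], [0.005, -0.0075, -0.0005, 0, -0.01], [0.005, -0.006, 0, 0, -0.01], [0.005, -0.0045, 0, 0, -0.01], [0.005, -0.003, 0, 0, -0.008], [0.005, -0.0015, 0, 0, -0.006], [0.005, 0, 0, 0, 0], [0.005, 0, 0, 0, 0], [0.005, 0, 0, 0, 0], [0.005, 0, 0, 0, 0]]]' | python3 nudge.py
python3 g.py .4966 -.1579 .26 1.396;python3 -c "
from h import *
s=snap('scene');t=snap('top');a=cv2.resize(s['color'][180:280,290:390],(400,400),interpolation=cv2.INTER_CUBIC);b=cv2.resize(t['color'][140:240,330:430],(400,400),interpolation=cv2.INTER_CUBIC)
cv2.imwrite('pics/c5.png',np.hstack([a,b]))
for p in [(.533,-.1642,.232),(.5596,-.169,.215)]: print(proj(s,p),proj(t,p))"
```

```text
time: 11.28
tool_pos: [0.5071, -0.1395, 0.2468]
ee_rot: [3.142, -0.0, 1.393]
wrist_force: [-1.1, 0.5, -5.1]
width: 0.0097
finger_force: 30.0
t 11.2833 pos [ 0.5071 -0.1395  0.2468] yaw [ 3.142 -0.     1.393] d tool [-0.02   -0.0071  0.0056] turn -0.0026026671096928133 F [-1.14  0.49 -5.1 ]
(np.float64(348.8747215213091), np.float64(232.74853314034388)) (np.float64(386.1476241070953), np.float64(204.69715302969664))
(np.float64(356.30381545540524), np.float64(233.03865641198823)) (np.float64(386.73218438598104), np.float64(195.81174226386793))
```

View pics/c5.png

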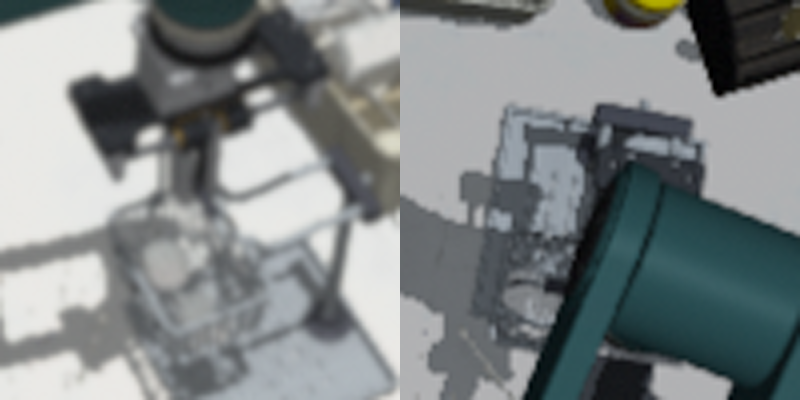

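The left crop shows the basket hanging level, with the prong tips at (225,195) and (262,255), still in front of the bail. I need another 20 mm or so along -y before entering.

```bash
echo '[[[0.005, -0.001, -0.0005, 0, 0], [0.005, -0.003, -0.001, 0, 0], [0.005, -0.0045, -0.002, 0, 0], [0.005, -0.0045, -0.002, 0, 0], [0.005, -0.003, -0.001, 0, 0], [0.005, -0.0015, -0.0005, 0, 0], [0.005, 0, 0, 0, 0], [0.005, 0, 0, 0, 0]]]' | python3 nudge.py
python3 g.py .561 -.1675 .26 1.393
```

```text
time: 12.05
tool_pos: [0.497, -0.1559, 0.2468]
ee_rot: [3.141, -0.0, 1.392]
wrist_force: [0.4, 1.2, -6.2]
width: 0.0102
finger_force: 30.0
t 12.05 pos [ 0.497  -0.1559  0.2468] yaw [ 3.141 -0.     1.392] d tool [-0.      0.0651  0.0056] turn -0.0006155310012030402 F [ 0.43  1.15 -6.15]
```

```bash
echo '[[[0.005, 0, 0.001, 0, 0], [0.005, 0, 0.002, 0, 0], [0.005, 0, 0.003, 0, 0], [0.005, 0, 0.004, 0, 0], [0.005, 0, 0.005, 0, 0], [0.005, 0, 0.006, 0, 0], [0.005, 0, 0.006, 0, 0], [0.005, 0, 0.006, 0, 0], [0.005, 0, 0.006, 0, 0], [0.005, 0, 0.006, 0, 0], [0.005, 0, 0.005, 0, 0], [0.005, 0, 0.005, 0, 0], [0.005, 0, 0.004, 0, 0], [0.005, 0, 0.003, 0, 0], [0.005, 0, 0.002, 0, 0], [0.005, 0, 0.001, 0, 0], [0.005, 0, 0, 0, 0], [0.005, 0, 0, 0, 0], [0.005, 0, 0, 0, 0], [0.005, 0, 0, 0, 0]]]' | python3 nudge.py
python3 g.py .561 -.1675 .216 1.393;python3 -c "
from h import *
s=snap('scene');t=snap('top');a=cv2.resize(s['color'][180:280,290:390],(400,400),interpolation=cv2.INTER_CUBIC);b=cv2.resize(t['color'][140:240,330:430],(400,400),interpolation=cv2.INTER_CUBIC)
cv2.imwrite('pics/c6.png',np.hstack([a,b]))"
```

```text
time: 13.72
tool_pos: [0.5609, -0.1673, 0.2469]
ee_rot: [3.141, -0.0, 1.393]
wrist_force: [-0.5, -0.6, -5.1]
width: 0.0098
finger_force: 30.0
t 13.7167 pos [ 0.5609 -0.1673  0.2469] yaw [ 3.141 -0.     1.393] d tool [-0.0002  0.0002  0.0497] turn -0.00023587416159354113 F [-0.48 -0.56 -5.1 ]
```

View pics/c6.png

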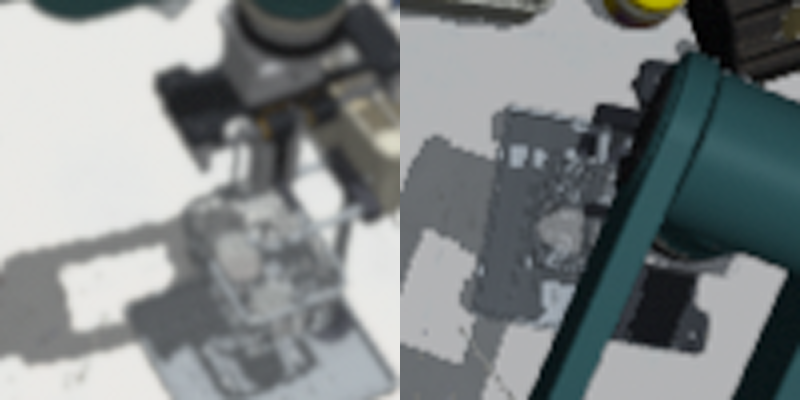

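The fingers are between the prongs, with the near prong passing at (340,215) in the left crop, and the basket hangs level. I'm lowering now.

```bash
echo '[[[0.005, 0, 0, 0.001, 0], [0.005, 0, 0, 0.003, 0], [0.005, 0, 0, 0.004, 0], [0.005, 0, 0, 0.005, 0], [0.005, 0, 0, 0.005, 0], [0.005, 0, 0, 0.005, 0], [0.005, 0, 0, 0.005, 0], [0.005, 0, 0, 0.004, 0], [0.005, 0, 0, 0.003, 0], [0.005, 0, 0, 0.003, 0], [0.005, 0, 0, 0.002, 0], [0.005, 0, 0, 0.001, 0], [0.005, 0, 0, 0.001, 0], [0.005, 0, 0, 0, 0], [0.005, 0, 0, 0, 0]]]' | python3 nudge.py
python3 g.py .561 -.1675 .216 1.393
```

```text
time: 15.07
tool_pos: [0.5611, -0.1673, 0.205]
ee_rot: [3.141, -0.0, 1.393]
wrist_force: [-0.2, 0.4, -5.0]
width: 0.0102
finger_force: 30.0
t 15.0667 pos [ 0.5611 -0.1673  0.205 ] yaw [ 3.141 -0.     1.393] d tool [-0.0002 -0.0001  0.0078] turn -0.0002049221552813396 F [-0.23  0.42 -5.02]
```

```bash
echo '[[[0.005, 0, 0, 0.001, 0], [0.005, 0, 0, 0.001, 0], [0.005, 0, 0, 0.001, 0], [0.005, 0, 0, 0.001, 0], [0.005, 0, 0, 0.001, 0], [0.005, 0, 0, 0, 0], [0.005, 0, 0, 0, 0]]]' | python3 nudge.py; echo '[[[0.005, 0, 0, 0.001, 0], [0.005, 0, 0, 0.001, 0], [0.005, 0, 0, 0, 0], [0.005, 0, 0, 0, 0]]]' | python3 nudge.py
```

```text
time: 15.65
tool_pos: [0.5609, -0.1673, 0.1996]
ee_rot: [-3.141, -0.0, 1.393]
wrist_force: [0.3, -0.3, -4.3]
width: 0.0099
finger_force: 30.0
time: 15.98
tool_pos: [0.561, -0.1673, 0.1976]
ee_rot: [-3.141, -0.0, 1.393]
wrist_force: [0.3, -0.1, -4.4]
width: 0.0101
finger_force: 30.0
```

```bash
echo '[[[0.005, 0, 0, 0.001, 0], [0.005, 0, 0, 0, 0], [0.005, 0, 0, 0, 0]]]' | python3 nudge.py; echo '[[[0.005, 0, 0, 0.001, 0], [0.005, 0, 0, 0, 0], [0.005, 0, 0, 0, 0]]]' | python3 nudge.py
```

```text
time: 16.23
tool_pos: [0.5611, -0.1673, 0.1971]
ee_rot: [3.141, -0.0, 1.393]
wrist_force: [0.2, 0.1, -2.6]
width: 0.0098
finger_force: 30.0
time: 16.48
tool_pos: [0.5612, -0.1674, 0.1969]
ee_rot: [3.14, 0.0, 1.393]
wrist_force: [-2.5, 0.9, 0.4]
width: 0.0102
finger_force: 30.0
```

Contact made: the weight is on the prongs. I'm opening gently and checking.

```bash
echo '[[[0.011, 0, 0, 0, 0], [0.012, 0, 0, 0, 0], [0.014, 0, 0, 0, 0], [0.018, 0, 0, 0, 0], [0.024, 0, 0, 0, 0], [0.03, 0, 0, 0, 0], [0.036, 0, 0, 0, 0], [0.036, 0, 0, 0, 0], [0.036, 0, 0, 0, 0], [0.036, 0, 0, 0, 0], [0.036, 0, 0, -0.005, 0], [0.036, 0, 0, -0.01, 0], [0.036, 0, 0, -0.02, 0], [0.036, 0, 0, -0.02, 0], [0.036, 0, 0, -0.03, 0], [0.036, 0, 0, -0.03, 0], [0.036, 0, 0, -0.02, 0], [0.036, 0, 0, 0, 0]]]' | python3 nudge.py
python3 g.py .3 .1 .4 1.393
```

```text
time: 17.98
tool_pos: [0.5624, -0.1678, 0.3382]
ee_rot: [3.13, 0.002, 1.393]
wrist_force: [-0.5, -0.2, 0.2]
width: 0.0359
finger_force: 0.0
t 17.9833 pos [ 0.5624 -0.1678  0.3382] yaw [3.130e+00 2.000e-03 1.393e+00] d tool [ 0.217  -0.3049 -0.0472] turn -0.00015396450478077917 F [-0.45 -0.21  0.18]
```

Next I move the arm back, clear of the view, and let the basket settle.

```bash
echo '[[[0.036, 0.01, -0.02, 0, 0], [0.036, 0.01, -0.02, 0, 0], [0.036, 0.02, -0.03, 0, 0], [0.036, 0.02, -0.03, 0, 0], [0.036, 0.02, -0.03, 0, 0], [0.036, 0.02, -0.03, 0, 0], [0.036, 0.02, -0.03, 0, 0], [0.036, 0.02, -0.03, 0, 0], [0.036, 0.02, -0.02, 0, 0], [0.036, 0.02, 0, 0, 0], [0.036, 0.02, 0, 0, 0], [0.036, 0, 0, 0, 0], [0.036, 0, 0, 0, 0], [0.036, 0, 0, 0, 0], [0.036, 0, 0, 0, 0], [0.036, 0, 0, 0, 0], [0.036, 0, 0, 0, 0], [0.036, 0, 0, 0, 0], [0.036, 0, 0, 0, 0], [0.036, 0, 0, 0, 0]]]' | python3 nudge.py
python3 -c "
from h import *
s=snap('scene');t=snap('top');a=cv2.resize(s['color'][180:280,300:400],(400,400),interpolation=cv2.INTER_CUBIC);b=cv2.resize(t['color'][140:240,330:430],(400,400),interpolation=cv2.INTER_CUBIC)
cv2.imwrite('pics/c7.png',np.hstack([a,b]))
g=lambda f:cv2.imread('pics/'+f).astype(int)
for n,f,im in(('scene','scene0.png',s),('top','top0.png',t)):
  d=(abs(im['color'].astype(int)-g(f)).max(2)>40).astype(np.uint8)
  k,_,st,_=cv2.connectedComponentsWithStats(d); print(n,[list(map(int,r)) for r in st[1:] if r[4]>25])"
```

```text
time: 19.65
tool_pos: [0.3603, 0.0718, 0.3308]
ee_rot: [-3.142, -0.0, 1.392]
wrist_force: [-1.1, -0.7, 0.8]
width: 0.036
finger_force: 0.0
scene [[63, 60, 87, 132, 5343], [127, 64, 160, 137, 9497], [6, 158, 62, 24, 649], [247, 184, 6, 9, 38], [6, 188, 19, 43, 203], [292, 189, 32, 37, 789], [281, 197, 8, 29, 112], [85, 207, 90, 76, 3391], [222, 212, 66, 47, 1323], [35, 220, 8, 6, 36], [340, 222, 23, 20, 169], [335, 242, 6, 8, 26], [41, 245, 120, 94, 4806], [357, 250, 9, 10, 44], [333, 253, 37, 29, 313], [367, 252, 9, 11, 41], [185, 262, 25, 13, 152], [186, 273, 32, 46, 514], [168, 303, 22, 19, 167], [163, 312, 32, 15, 144], [180, 321, 32, 23, 178]]
top [[251, 175, 78, 225, 8768], [365, 181, 8, 7, 31], [352, 185, 12, 25, 106], [377, 184, 25, 22, 240], [391, 205, 10, 10, 44], [317, 291, 10, 27, 246], [317, 320, 23, 16, 112], [56, 329, 114, 71, 3017], [121, 329, 10, 9, 35], [319, 336, 28, 23, 226], [311, 338, 7, 9, 36], [329, 354, 25, 21, 232], [349, 363, 18, 37, 436], [305, 382, 6, 13, 31], [73, 384, 17, 16, 153], [72, 386, 5, 10, 28]]
```

View pics/c7.png

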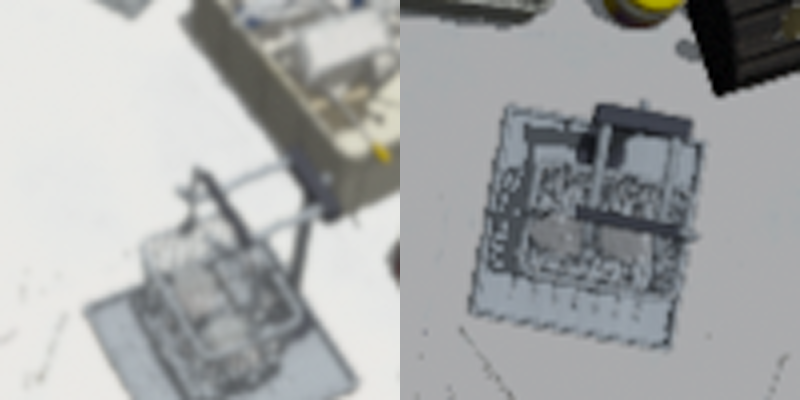

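In the top crop the sleeve lies over both prongs, from (575,212) to (690,235). Both lenses are in the basket at (555,238) and (622,240), and nothing else has changed. Last comes a stillness check, then I hand in.

```bash
cat > st.py <<'E'
from h import *
import os
a=snap('scene')['color'][180:290,300:400].astype(int)
b=np.load('a.npy') if os.path.exists('a.npy') else a
np.save('a.npy',a); d=abs(a-b).max(2); print((d>30).sum(),d.max(),robot.get_obs()['time'])
E
W='python3 st.py'
$W; echo '[[[0.036, 0, 0, 0, 0], [0.036, 0, 0, 0, 0], [0.036, 0, 0, 0, 0], [0.036, 0, 0, 0, 0], [0.036, 0, 0, 0, 0], [0.036, 0, 0, 0, 0], [0.036, 0, 0, 0, 0], [0.036, 0, 0, 0, 0], [0.036, 0, 0, 0, 0], [0.036, 0, 0, 0, 0], [0.036, 0, 0, 0, 0], [0.036, 0, 0, 0, 0], [0.036, 0, 0, 0, 0], [0.036, 0, 0, 0, 0], [0.036, 0, 0, 0, 0], [0.036, 0, 0, 0, 0]]]' | python3 nudge.py >/dev/null; $W; echo '[[[0.036, 0, 0, 0, 0], [0.036, 0, 0, 0, 0], [0.036, 0, 0, 0, 0]]]' | python3 nudge.py >/dev/null; $W; echo '[[[0.036, 0, 0, 0, 0], [0.036, 0, 0, 0, 0], [0.036, 0, 0, 0, 0], [0.036, 0, 0, 0, 0]]]' | python3 nudge.py >/dev/null;  $W
```

```text
0 0 19.8
0 4 21.1833
0 9 21.4833
0 4 21.8667
```

```bash
python3 -c "
from bench import robot
print(robot.close_job())"
```

```text
the job is handed in; nothing more can be done
None
```

The basket hangs still and level by its grip sleeve on both prongs over the tray with both lenses in it, the mist bottle, beaker and stone case were not moved, and the job was handed in at about 22 s.

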